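# Spring the tip box's hidden catch with its release key

### The job

The takings are due to be counted: open the wooden tip box on the reception desk. Its flat release key was put away handle first in the grey pigeonhole organiser, so draw it out by the blade, put it down and take it again by the handle; then feel along the slot under the front of the lid with the blade until it drops into the hidden recess, and push the catch behind it until the lid springs up. Finally lay the key flat on the worktop in front of the open box, and leave the other things where they are.

Things in the scene. Friction and masses are not known exactly. Their poses are not given: they have to be found in the camera images.
- release_key: The release key, loose, 90 g, 196 mm long: a black handle and a flat steel blade. Origin: on its underside, midway along the 196 mm; z up; its -x points to the blade tip: blade from x = -98 to +12 mm, handle from +12 to +98 mm. It starts flat in one of the three pigeonholes, handle inside, the last 60 mm or so of the blade out of the mouth; it can be drawn straight out.
- key_tip (a point): Tip of the key's blade, at mid-thickness: 98 mm from the key's origin along -x, 10 mm above the underside; axes as the key. The blade is 14 mm wide, 5 mm thick (7.5 to 12.5 mm above the key's underside, so it stands clear of the surface when the key lies flat) and rounded at the tip.
- key_grip (a point): Middle of the key's handle: 60 mm from the key's origin along +x, 10 mm above the underside, 158 mm from the tip; axes as the key. The handle is 86 mm long, 24 mm wide, 20 mm high; it bears the key's weight when laid flat.
- tip_box: The tip box, light wood, screwed down with a steel ear (20 mm) at each side: 150 mm deep (its x), 230 mm wide (its y), 106 mm high with the lid. Origin: centre of its underside; x points into the box; the front face lies at x = -75 mm, faces the box's -x and is overhung 4 mm by the lid. It is fixed.
- slot_mid (a point): Middle of the slot's mouth in the box's front face; axes as the box (x straight in, y left along the slot). The slot is 150 mm long and 14 mm high, 66 to 80 mm above the worktop. Behind it is a black channel 36 mm deep with a flat back. In that back, centred anywhere from 60 mm left to 60 mm right of the middle, unseen, is a recess 24 mm wide and as high as the slot.
- lid (a joint): Angle of the box's lid, hinged along its back edge: 0 shut and latched, springs up by itself to 1.25 rad in about 2 s once the catch lets go.
- catch (a joint): Travel of the hidden catch, in m. Its flat plate stands 12 mm down the recess, so the blade meets it 48 mm in from the box's front face. 0 at rest; pressed straight into the box (box +x) it gives way from about 2 N, lets go of the lid at about 4.5 mm and stops at 9 mm (about 6.5 N); it springs back.
- organiser: The grey pigeonhole organiser, fixed, 156 mm deep (its x), 216 mm wide, 62 mm high, closed on top, sides and back. Origin: centre of its underside; the mouths face its -x, at x = -78 mm. Three pigeonholes at y = -70, 0 and +70 mm, each 64 mm wide, floor 4 mm and ceiling 56 mm above the worktop, hold the key, the brush and the tube in any order.
- hair_brush: Grey hair brush in a pigeonhole, 58x220x27 mm, leave it. Origin under its centre, y lengthwise.
- cream_tube: White cream tube in a pigeonhole, 43x156x30 mm, leave it. Origin under its centre, y lengthwise.
- card_stack: White stack of cards on top of the organiser, 55x89x17 mm, leave it. Origin under its centre.
- candle_jar: Candle in a glass jar, 76 mm wide, 90 mm high, left of the work area, leave it. Origin under its centre.
- stapler: Stapler, 36x145x52 mm, at the left near the front edge, leave it. Origin under its centre.
- sticky_notes: Pad of sticky notes, 77x77x15 mm, at the right near the front edge, leave it. Origin under its centre.

How it is judged:
By the outcome, as a careful person would: the job done as asked, in the order asked, and still so for the second after the job is handed in, with the robot touching nothing.
It also fails if it takes over 72 s, if anything falls off the work surface, if the arm or the gripper's body presses on something with over 40 N, if the wrist force passes 120 N, or if a joint passes its speed limit or range.

### The arm

A 7-joint arm with a two-finger parallel gripper is mounted at the origin on a cart in front of the work surface, level with it; the furniture and walls round the work are solid. World frame = base frame: x ahead of the robot, y to its left, z up, the work surface at z = 0. Lengths are in m, angles in rad, forces in N, time in s.
With the tool pointing down it reaches from about 0.4 to 0.875 m from the base axis. Payload 19.3 kg.
Tool frame: the origin (TCP) lies on the centre line of the jaws, within the pads' length; the fingertips stand 8 mm ahead of it and the grasp point (between the pads) lies 11 mm behind it; z points along the fingers, y is the line along which they close (so a half turn about z gives the same grasp; the last joint's range is limited). The gripper opens to 85 mm and grips with 20 to 120 N. Pads are 22 mm wide; open, the fingers measure 114 mm over their backs; the gripper's body (76 mm by 85 mm) begins 54 mm behind the grasp point. The pads swing forward as they close: fully open they stand 13 mm farther back than shut.
Start: joints at [1.28, 0.521, -0.036, 1.599, 0.021, 1.021, -0.113], TCP at [0.137, -0.61, 0.239] pointing down, gripper open.
Joint ranges: [-2.91, 2.91], [-0.3, 2.13], [-1.5, 1.42], [0.17, 2.43], [-1.26, 4.41], [0.16, 1.93], [-2.52, 2.52]. Speed limits (rad/s): [1.89, 1.89, 2.39, 2.39, 3.01, 3.01, 3.01].

### API

Orientations are given as [roll, pitch, yaw] about the fixed x, y, z axes, in that order (R = Rz(yaw) Ry(pitch) Rx(roll)).
In Python, from workcell import status, grab_frame, camera_params, bot, search_frame, silhouettes gives the robot as it stands.
- The arm moves only by the shell command python3 -m creep 'ROWS' [FORCE]. ROWS is JSON, a list of rows, each a list of 5 numbers: the shift along the tool's x, y, z in units of 60 mm (1.0 is 60 mm), then the turn about the tool's z in units of 8 degrees (1.0 is 8 degrees), then the opening, from 0 (shut) to 1 (fully open). In form: [[x, y, z, twist, hand], ...]. A call has 1 to 5 rows; each row is the pose to reach, as a shift and turn from the pose commanded when the call began, along the tool's axes at that moment; what a row does not reach only later rows make up. A row lasts 1/8 s, in which the tool goes at most 62.5 mm and 10.7 degrees, less where a joint would pass 70% of its speed; a pose out of reach is approached as far as the arm can. A call with a gripper value outside its range is refused whole. The fingers move at their own pace and stop on an object; FORCE is the grip in N (left out, the last holds). Time passes only in rows, so rows that repeat a pose let the fingers close. It gives the time, the measured TCP pose, the force, the opening and the grip force at its end, in the units of the state.
- status.observe(): the state, without advancing time (a new reading comes with each control period).
- grab_frame(name): name is "scene" or "top"; returns the picture (420x560x3 uint8, blue, green, red); there is no depth.
- camera_params(name): a dict with "K" (3x3 intrinsics, pixels), "rvec" (rotation vector, rad) and "tvec" (3), from world to camera coordinates, as OpenCV has them. Camera axes: x right, y down, z forward; pixel columns grow to the right and rows downward; lengths in m; the calibration is good to about 2 mm. A picture is of the moment at which its call begins. camera_params takes no time and is no camera call.
- bot.job_done(): hands the job in; it is judged then, once.
Trained networks look in the newest picture that a camera, given by its name, has taken for a name from the list of things; names that differ only in an ending like _2 or _b are one class to them, and where a whole thing is asked for, a point or a joint stands for the part that bears it (a point fixed in the world has none). Each returns a list of dicts, best first, with "p" (0 to 1); they miss things now and then, are a little off and sometimes report something else, mostly with a low value. They report only what shows in the picture. A call takes as long as a camera call.
- search_frame(camera, name): "extent" ([left, top, right, bottom] as shares, 0 to 1, of the picture: columns of its width, rows of its height, round what is visible of it).
- silhouettes(camera, name): "mask" (420x560 bool, what is visible of it) and "extent" ([left, top, right, bottom] as shares, 0 to 1, of the picture: columns of its width, rows of its height, round what is visible of it).
The state is a dict: "clock": time; "qpos": joint angles; "qd": joint speeds; "joint_efforts": joint torques, N m; "position": TCP position; "tool_rot": TCP orientation; "force": force on the tool from outside, world axes, zero at the start; "moment": the same for the moment, N m; "grip_width": finger opening in m; "finger_force": force on a finger pad.
Only numpy, scipy, OpenCV 4.12 (cv2) and the standard library are available. Lean on these libraries where they do the work, as an engineer would, in place of code of your own. Each camera call takes 0.05 s, during which the arm holds its last target. There are 200 camera calls.

## Working session

There is one attempt and no reset: what is moved stays moved. The work goes in short steps, Python scripts to look and compute and a shell command to move; the robot and the scene stay as the last step left them, time stands still between calls to the robot, and variables do not carry over. Pictures are saved under pics/ and viewed, at most 12 in all, crops included, and the job is handed in when it is done.

```bash
mkdir -p pics; ls
python3 - <<'E'
from workcell import *
import cv2,json
for n in("scene","top"):
    cv2.imwrite(f"pics/{n}0.png",grab_frame(n))
    p=camera_params(n);print(n,p)
    for k in ("release_key","tip_box","organiser"):
        print(k,[(round(d["p"],2),[round(float(v),3) for v in d["extent"]]) for d in search_frame(n,k)[:2]])
print(status.observe())
E
```

```text
pics
scene {'K': array([[500.13840411,   0.        , 280.30637086],
       [  0.        , 500.13840411, 206.41711496],
       [  0.        ,   0.        ,   1.        ]]), 'rvec': array([ 0.64950091, -2.59599867,  1.16571131]), 'tvec': array([0.467027  , 0.26579237, 1.11352426])}
release_key [(0.4, [0.57, 0.391, 0.604, 0.434])]
tip_box [(0.62, [0.305, 0.42, 0.48, 0.658])]
organiser [(0.8, [0.483, 0.307, 0.637, 0.441])]
top {'K': array([[486.87720244,   0.        , 279.04087258],
       [  0.        , 486.87720244, 218.12282448],
       [  0.        ,   0.        ,   1.        ]]), 'rvec': array([ 2.10291528, -2.11772433,  0.217659  ]), 'tvec': array([-0.05955323,  0.58954922,  1.19401153])}
release_key [(0.54, [0.66, 0.547, 0.687, 0.604])]
tip_box [(0.81, [0.33, 0.359, 0.509, 0.534])]
organiser [(0.62, [0.616, 0.389, 0.797, 0.606])]
{'clock': 0.4, 'qpos': array([ 1.27981528,  0.5214898 , -0.03628423,  1.59957255,  0.02118753,
        1.02109893, -0.11282479]), 'qd': array([-1.26862380e-03,  3.03201284e-04, -1.19921698e-03, -2.93117312e-04,
       -8.57749655e-04,  7.67696284e-05, -1.81381718e-03]), 'joint_efforts': array([-6.83091548e-04, -9.26043606e+01,  1.97659895e+00, -3.69902909e+01,
        1.80218043e-02,  3.26337809e-03,  7.82624943e-05]), 'position': array([ 0.13682453, -0.60978395,  0.23920895]), 'tool_rot': array([-3.14140867e+00,  1.17998410e-05,  2.20694463e-01]), 'force': array([ 1.24000786,  0.2484694 , -1.25630925]), 'moment': array([-0.02981495, -0.04217867, -0.02371829]), 'finger_force': 0.0, 'grip_width': 0.08537344368486581}
```

View pics/scene0.png

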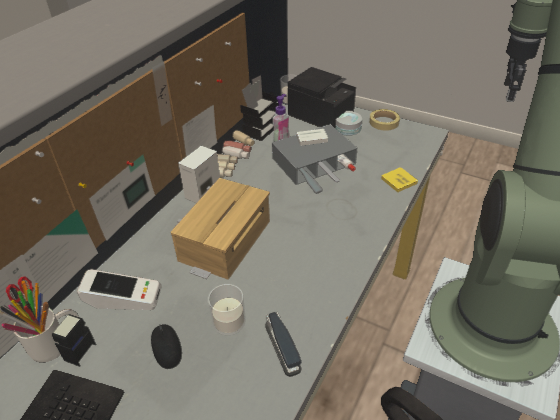

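View pics/top0.png

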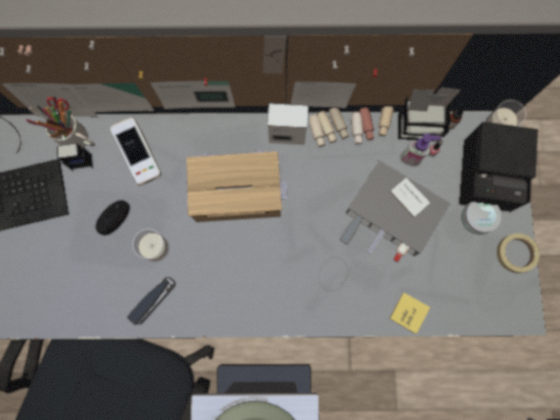

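The box is at about (222,225) in the scene image and (234,185) in the top image, with its front facing the robot. The organiser is at (400,205) in the top image. The steel blade sticks out of its middle hole at about (376,242), between the brush handle (350,230) and the red-capped tube (401,252).

```bash
cat > h.py <<'E'
from workcell import *
import numpy as np,cv2
from scipy.optimize import minimize
P={n:camera_params(n) for n in("scene","top")}
def proj(n,p):
    c=P[n];return cv2.projectPoints(np.asarray(p,float).reshape(-1,3),c["rvec"],c["tvec"],c["K"],None)[0].reshape(-1,2)
def ray(n,uv,z):
    c=P[n];R=cv2.Rodrigues(c["rvec"])[0];o=-R.T@c["tvec"].ravel()
    d=np.linalg.solve(c["K"],np.c_[np.atleast_2d(uv),np.ones(len(np.atleast_2d(uv)))].T).T@R
    return o+d*((z-o[2])/d[:,2])[:,None]
def w(pose,pts):
    x,y,a=pose;c,s=np.cos(a),np.sin(a);p=np.asarray(pts,float).reshape(-1,3)
    return np.c_[x+c*p[:,0]-s*p[:,1],y+s*p[:,0]+c*p[:,1],p[:,2]]
def boxpts(x0,x1,y0,y1,z0,z1):return [(x,y,z) for x in(x0,x1) for y in(y0,y1) for z in(z0,z1)]
def hull(n,pose,parts,S=4):
    m=np.zeros((420*S,560*S),np.uint8)
    for b in parts:
        h=cv2.convexHull((proj(n,w(pose,boxpts(*b)))*S+S/2-.5).astype(np.float32)).astype(np.int32);cv2.fillPoly(m,[h],1)
    return cv2.resize(m.astype(np.float32),(560,420),interpolation=cv2.INTER_AREA)
def fit(masks,parts,p0):
    def c(p):
        e=0
        for n,m in masks.items():
            h=hull(n,p,parts);e+=1-np.minimum(h,m).sum()/np.maximum(h,m).sum()
        return e
    s=np.array([[0,0,0],[.02,0,0],[0,.02,0],[0,0,.1]])+p0
    r=minimize(c,p0,method="Nelder-Mead",options=dict(initial_simplex=s,xatol=1e-4,fatol=1e-5));return r.x,r.fun
BOX=[(-.079,.075,-.115,.115,.08,.106),(-.075,.075,-.115,.115,0,.08)]
ORG=[(-.078,.078,-.108,.108,0,.062)]
KEY=[(-.098,.012,-.007,.007,.0075,.0125),(.012,.098,-.012,.012,0,.02)]
def msk(n,k,im=True):
    if im: grab_frame(n)
    r=silhouettes(n,k);return r[0]["mask"].astype(np.float32),r[0]["p"]
E
python3 - <<'E'
from h import *
F={n:grab_frame(n) for n in P}
out={}
for k,parts,uv,a in(("tip_box",BOX,(234,185),0.),("organiser",ORG,(398,205),-.5)):
    M={n:msk(n,k,0)[0] for n in P}
    p0=np.r_[ray("top",uv,.08)[0,:2],a]
    f=fit(M,parts,p0);out[k]=f[0];print(k,p0,f)
    for n in P: print(n,fit({n:M[n]},parts,f[0]))
for n in P:
    m,p=msk(n,"release_key",0);v,u=np.nonzero(m)
    g=ray(n,np.c_[u,v],.014+.0025);c=g[:,:2].mean(0);d=np.linalg.svd(g[:,:2]-c)[2][0];t=(g[:,:2]-c)@d
    print("key",n,p,len(u),c,np.arctan2(d[1],d[0]),t.min(),t.max())
    I=F[n].copy()
    for k,parts in(("tip_box",BOX),("organiser",ORG)):
        for q in parts:
            pts=proj(n,w(out[k],boxpts(*q)))
            for i in range(8):
                for j in(1,2,4):
                    if not i&j: cv2.line(I,*[tuple(int(round(x*16)) for x in pts[s]) for s in(i,i|j)],(0,0,255) if k[0]=="t" else (0,255,0),1,shift=4)
    x0,y0,x1,y1=(160,120,370,280) if n=="scene" else(170,130,460,280)
    c=cv2.resize(I[y0:y1,x0:x1],None,fx=2.6,fy=2.6,interpolation=cv2.INTER_CUBIC);cv2.imwrite(f"pics/o_{n}.png",c)
a=cv2.imread("pics/o_scene.png");b=cv2.imread("pics/o_top.png")
E
```

```text
tip_box [0.67334538 0.05180215 0.        ] (array([0.67341608, 0.04890321, 0.05866704]), np.float64(0.08741647005081177))
scene (array([0.67341447, 0.0475631 , 0.06342938]), np.float64(0.03556293249130249))
top (array([0.67310253, 0.0504818 , 0.05580421]), np.float64(0.04679304361343384))
organiser [ 0.61719983 -0.36756822 -0.5       ] (array([ 0.61959707, -0.37803496, -0.57182341]), np.float64(0.38852620124816895))
scene (array([ 0.61917246, -0.38062699, -0.57504009]), np.float64(0.19197845458984375))
top (array([ 0.61994001, -0.37719297, -0.57592078]), np.float64(0.18799883127212524))
key scene 0.63 106 [ 0.54608044 -0.32968625] 2.5543995780156954 -0.05630403602490676 0.051330966379188415
key top 0.68 127 [ 0.53534582 -0.32112851] 2.557341163650235 -0.03294737982852815 0.0364560917347367
```

View pics/o_scene.png

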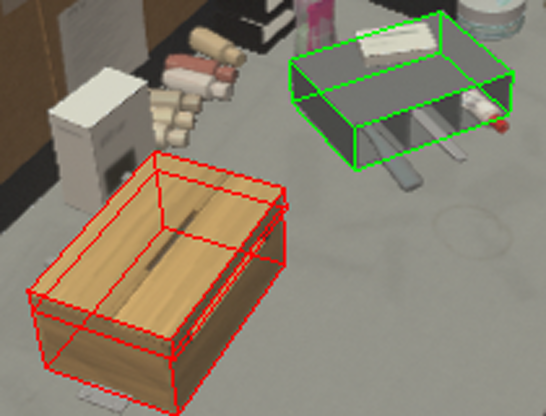

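View pics/o_top.png

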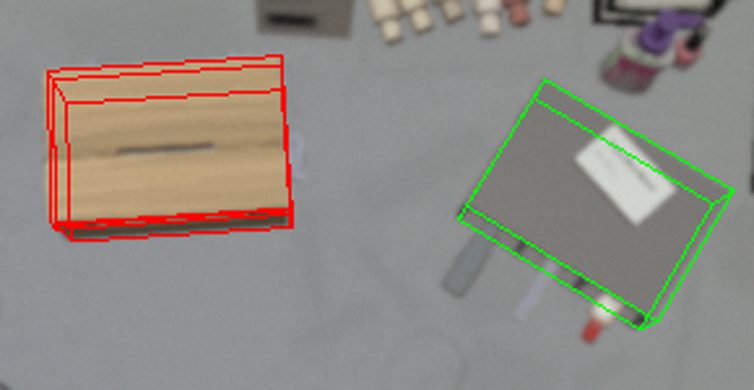

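The overlays fit both box and organiser, and the key is in the middle hole with about 60 mm of blade out. I'm moving above the blade now.

```bash
python3 -m creep '[[0.9,-0.4,0,0,0.5],[1.8,-0.8,0,0,0.5],[2.7,-1.2,0,0,0.5],[3.6,-1.7,0,0,0.5],[3.7,-1.7,0,0,0.5]]' 60
python3 -m creep '[[0.9,-0.4,0,0,0.5],[1.8,-0.8,0,0,0.5],[2.7,-1.2,0,0,0.5],[3.6,-1.7,0,0,0.5],[3.67,-1.72,0,0,0.5]]'
python3 -m creep '[[0,0,0.2,-1.2,0.5],[0,0,0.4,-2.4,0.5],[0,0,0.6,-3.6,0.5],[0,0,0.8,-4.8,0.5],[0,0,1,-6,0.5]]'
python3 -m creep '[[0,0,0.2,-1.2,0.5],[0,0,0.4,-2.4,0.5],[0,0,0.6,-3.6,0.5],[0,0,0.8,-4.8,0.5],[0,0,1,-6,0.5]]'
python3 -m creep '[[0,0,0,-1.2,0.5],[0,0,0,-2.4,0.5],[0,0,0,-3.6,0.5],[0,0,0,-4.8,0.5],[0,0,0,-4.8,0.5]]'
python3 - <<'E'
from h import *
print(ray("top",[(330,338),(345,243),(150,338)],0),ray("scene",[(408,188)],0.01))
print(status.observe())
E
```

```text
clock: 1.42
position: [0.3349, -0.4584, 0.2395]
tool_rot: [-3.141, -0.002, 0.227]
force: [0.0, -1.4, 0.6]
grip_width: 0.0432
finger_force: 0.0
clock: 2.05
position: [0.5265, -0.309, 0.2391]
tool_rot: [-3.14, -0.001, 0.227]
force: [-1.0, -0.8, -1.0]
grip_width: 0.0423
finger_force: 0.0
clock: 2.68
position: [0.5227, -0.3139, 0.1789]
tool_rot: [-3.142, 0.001, 1.063]
force: [0.3, 0.1, -0.2]
grip_width: 0.043
finger_force: 0.0
clock: 3.3
position: [0.5227, -0.3139, 0.1188]
tool_rot: [-3.141, 0.0, 1.901]
force: [0.1, -0.2, -0.1]
grip_width: 0.0429
finger_force: 0.0
clock: 3.92
position: [0.5227, -0.3138, 0.119]
tool_rot: [-3.141, -0.0, 2.564]
force: [-0.5, 0.6, -0.4]
grip_width: 0.0431
finger_force: 0.0
[[ 0.28589816 -0.19257894  0.        ]
 [ 0.53273644 -0.23972106  0.        ]
 [ 0.28892561  0.2709828   0.        ]] [[ 0.30910366 -0.37241023  0.01      ]]
{'clock': 3.925, 'qpos': array([ 0.88811129,  0.72639322, -0.66993203,  1.71493554,  0.55487319,
        0.89914353,  0.97851641]), 'qd': array([-0.01875783, -0.00921897,  0.02271955,  0.00097057, -0.01929562,
       -0.01062716, -0.0903975 ]), 'joint_efforts': array([  0.54216357, -97.24878788, -16.09389246, -28.95344138,
         0.58161428,   0.24608566,   2.74367608]), 'position': array([ 0.52267082, -0.3138372 ,  0.11903507]), 'tool_rot': array([-3.14149870e+00, -4.40981003e-04,  2.56418571e+00]), 'force': array([-0.50212428,  0.5766035 , -0.42177579]), 'moment': array([-0.02287288, -0.00899055, -0.034009  ]), 'finger_force': 0.0, 'grip_width': 0.04312481085703631}
```

```bash
python3 -m creep '[[0,0,0.6,0,0.5],[0,0,1.2,0,0.5],[0,0,1.6,0,0.5],[0,0,1.76,0,0.5],[0,0,1.76,0,0.5]]'
python3 -m creep '[[0,0,0,0,0.1],[0,0,0,0,0],[0,0,0,0,0],[0,0,0,0,0],[0,0,0,0,0]]' 60
python3 -c "
from h import *
cv2.imwrite('pics/g1.png',grab_frame('scene')[110:230,230:400].repeat(4,0).repeat(4,1))"
```

```text
clock: 4.55
position: [0.5235, -0.3128, 0.0138]
tool_rot: [-3.142, -0.0, 2.566]
force: [-1.0, 0.6, 0.0]
grip_width: 0.0428
finger_force: 0.0
clock: 5.18
position: [0.5235, -0.3129, 0.0139]
tool_rot: [3.142, 0.0, 2.566]
force: [1.0, -0.1, 0.5]
grip_width: 0.0124
finger_force: 58.6
```

View pics/g1.png

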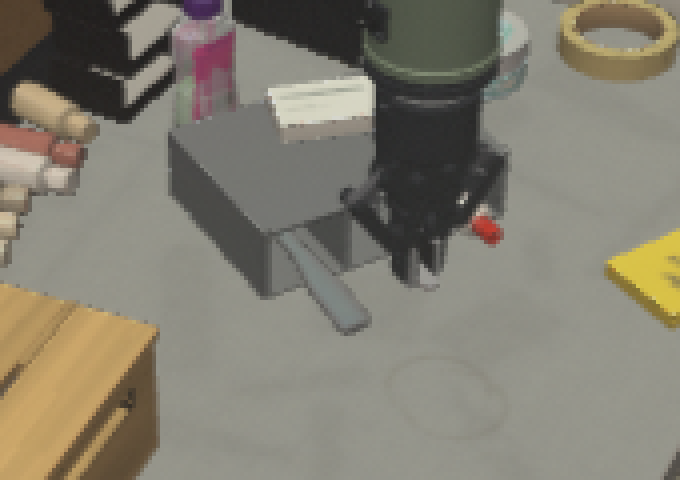

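The fingers hold the blade (image ~ (425,275)) and the brush and tube are untouched. Next I draw it straight out.

```bash
python3 -m creep '[[0.3,0,0,0,0],[0.8,0,0,0,0],[1.3,0,0,0,0],[1.7,0,0,0,0],[1.7,0,0,0,0]]'
python3 -m creep '[[0.3,0,0,0,0],[0.6,0,0,0,0],[0.9,0,0,0,0],[0.95,0,0,0,0],[0.95,0,0,0,0]]'
python3 -c "
from h import *
cv2.imwrite('pics/g2.png',grab_frame('scene')[110:250,230:430].repeat(4,0).repeat(4,1))"
```

```text
clock: 5.85
position: [0.4365, -0.2566, 0.0138]
tool_rot: [-3.141, -0.001, 2.567]
force: [0.8, -0.7, -0.1]
grip_width: 0.0121
finger_force: 58.5
clock: 6.48
position: [0.3908, -0.2266, 0.0137]
tool_rot: [3.141, 0.001, 2.566]
force: [0.4, -0.5, -1.0]
grip_width: 0.0117
finger_force: 58.6
```

View pics/g2.png

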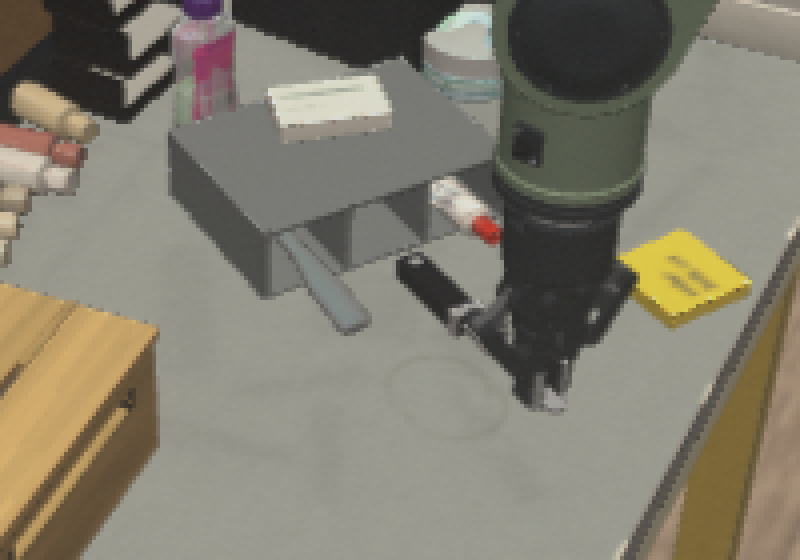

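Key is fully out; the handle lies at about (430,285) in the crop, and the brush and tube have not moved. I lift it, turn it tip-left and set it down in the free area.

```bash
python3 -m creep '[[0,0,-0.7,0,0],[0,0.8,-0.7,1.2,0],[0.1,1.6,-0.7,2.4,0],[0.1,2.4,-0.7,3.6,0],[0.16,3,-0.7,3.6,0]]' 80
python3 -m creep '[[0,0,0,1.2,0],[0,0,0,2.4,0],[0,0,0,3.5,0],[0,0,0,3.5,0],[0,0,0.3,3.5,0]]'
python3 -m creep '[[0,0,0.2,0,0],[0,0,0.3,0,0],[0,0,0.39,0,0],[0,0,0.44,0,0],[0,0,0.44,0,0]]'
python3 -c "
from h import *
print(status.observe())
cv2.imwrite('pics/g3.png',grab_frame('scene')[110:260,210:410].repeat(4,0).repeat(4,1))"
```

```text
clock: 7.15
position: [0.4817, -0.0681, 0.0559]
tool_rot: [3.14, 0.0, 2.062]
force: [0.9, 0.4, -2.1]
grip_width: 0.0112
finger_force: 79.4
clock: 7.78
position: [0.481, -0.0701, 0.0382]
tool_rot: [3.139, 0.0, 1.579]
force: [0.5, -0.2, -1.4]
grip_width: 0.011
finger_force: 79.4
clock: 8.4
position: [0.4799, -0.07, 0.0113]
tool_rot: [3.142, 0.0, 1.575]
force: [-0.5, -0.3, -0.6]
grip_width: 0.0108
finger_force: 79.5
{'clock': 8.4, 'qpos': array([ 0.2330559 ,  0.70318526, -0.27843987,  2.09119472,  0.46690723,
        0.40596527, -0.41078395]), 'qd': array([ 0.002133  , -0.00749406, -0.00350373,  0.00055209, -0.00366606,
        0.00305377,  0.00235594]), 'joint_efforts': array([-1.26556749e-01, -8.63790107e+01, -3.09473455e+00, -1.53217578e+01,
        9.43406811e-02, -1.21592707e-01, -4.53033519e-02]), 'position': array([ 0.47987617, -0.07003566,  0.01131919]), 'tool_rot': array([3.14156802e+00, 2.27878612e-05, 1.57534873e+00]), 'force': array([-0.54077915, -0.30539171, -0.57617242]), 'moment': array([ 0.05736438,  0.01776883, -0.02586248]), 'finger_force': 79.50724482536316, 'grip_width': 0.010821192635984177}
```

View pics/g3.png

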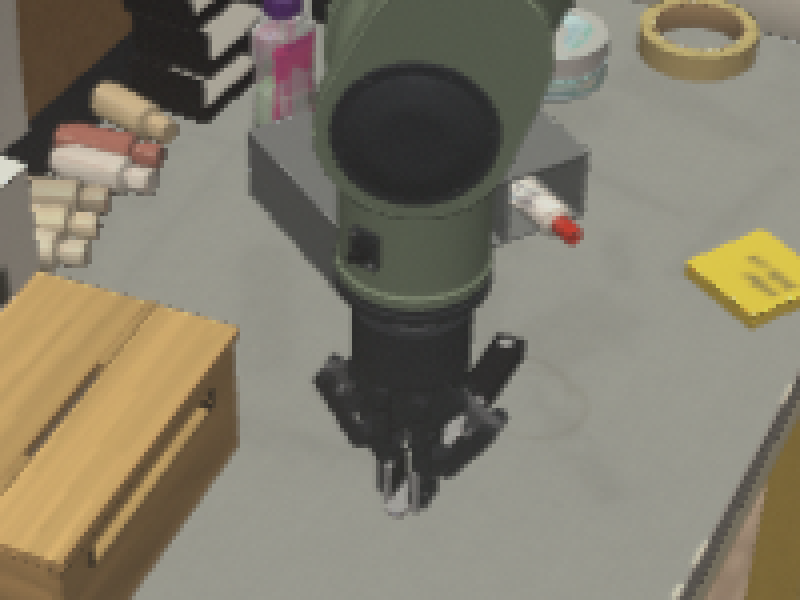

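Key held level with the handle resting on the desk at about (500,360). I release it, rise and measure.

```bash
python3 -m creep '[[0,0,0,0,0.4],[0,0,0,0,0.5],[0,0,0,0,0.5],[0,0,-1,0,0.5],[0,0,-1.5,0,0.5]]'
python3 -m creep '[[1,0,-0.7,0,0.5],[2,0,-1.2,0,0.5],[3,0,-1.2,0,0.5],[3,0,-1.2,0,0.5]]'
cat > key.py <<'E'
from h import *
import sys
M={}
for n in P:
    g=grab_frame(n);r=silhouettes(n,"release_key");print(n,[(round(d["p"],2),np.round(d["extent"],3),int(d["mask"].sum())) for d in r[:2]])
    if r: M[n]=r[0]["mask"].astype(np.float32)
p0=np.array([float(v) for v in sys.argv[1:4]])
for n in M: print(n,fit({n:M[n]},KEY,p0))
print("both",fit(M,KEY,p0))
E
python3 key.py .48 -.145 -1.57
```

```text
clock: 9.07
position: [0.4802, -0.07, 0.1033]
tool_rot: [3.14, -0.0, 1.575]
force: [-0.9, 0.0, -0.2]
grip_width: 0.0426
finger_force: 0.0
clock: 9.57
position: [0.4788, 0.1141, 0.1741]
tool_rot: [3.14, -0.002, 1.58]
force: [0.4, -1.4, -0.1]
grip_width: 0.043
finger_force: 0.0
scene [(0.61, array([0.546, 0.46 , 0.61 , 0.57 ]), 329)]
top [(0.89, array([0.491, 0.614, 0.622, 0.641]), 563)]
scene (array([ 0.47680556, -0.14912037, -1.56837963]), np.float64(0.2479599118232727))
top (array([ 0.4774003 , -0.14490117, -1.56785238]), np.float64(0.1021965742111206))
both (array([ 0.47781305, -0.14508512, -1.56028909]), np.float64(0.3533700704574585))
```

```bash
python3 -m creep '[[-0.9,0,0,0,0.5],[-1.8,0,0,0,0.5],[-2.7,0,0,0,0.5],[-3.6,0,0,0,0.5],[-4.5,0,0.5,0,0.5]]'
python3 -m creep '[[-0.75,0,0.5,0,0.5],[-0.75,0,1,0,0.5],[-0.75,0,1,0,0.5]]'; python3 -c "
from h import *
print(status.observe()['position'])"
```

```text
clock: 10.4
position: [0.4802, -0.164, 0.1441]
tool_rot: [3.139, 0.002, 1.572]
force: [2.3, -1.0, -1.0]
grip_width: 0.043
finger_force: 0.0
clock: 10.78
position: [0.4783, -0.2061, 0.0816]
tool_rot: [-3.138, -0.001, 1.573]
force: [0.5, -1.0, -0.1]
grip_width: 0.0426
finger_force: 0.0
[ 0.47830273 -0.20608052  0.08155233]
```

```bash
python3 -m creep '[[0,0,0.6,0,0.5],[0,0,1,0,0.5],[0,0,1.18,0,0.5],[0,0,1.18,0,0.5],[0,0,1.18,0,0.5]]'
python3 -m creep '[[0,0,0,0,0.2],[0,0,0,0,0],[0,0,0,0,0],[0,0,0,0,0],[0,0,0,0,0]]' 100
python3 -m creep '[[0,0,-0.2,0,0],[0,0,-0.5,0,0],[0,0,-1,0,0],[0,0,-1.05,0,0],[0,0,-1.05,0,0]]'
python3 key.py .478 -.145 -1.567
```

```text
clock: 11.4
position: [0.4809, -0.2053, 0.0136]
tool_rot: [3.14, 0.001, 1.575]
force: [0.2, -0.6, 0.8]
grip_width: 0.0428
finger_force: 0.0
clock: 12.02
position: [0.4808, -0.2053, 0.0137]
tool_rot: [3.141, 0.001, 1.575]
force: [-3.3, 1.0, 18.0]
grip_width: 0.0214
finger_force: 98.3
clock: 12.65
position: [0.4805, -0.2052, 0.076]
tool_rot: [3.141, 0.0, 1.575]
force: [-0.2, 0.2, -1.2]
grip_width: 0.0213
finger_force: 98.8
scene [(0.63, array([0.31 , 0.425, 0.486, 0.6  ]), 3975), (0.55, array([0.55 , 0.427, 0.596, 0.525]), 242)]
top [(0.61, array([0.492, 0.604, 0.58 , 0.632]), 382)]
scene (array([ 0.478, -0.145, -1.567]), np.float64(1.0))
top (array([ 0.48454082, -0.11640398, -1.59374326]), np.float64(0.4235714077949524))
both (array([ 0.48454082, -0.11640398, -1.59374326]), np.float64(1.4235713481903076))
```

```bash
python3 -m creep '[[0.7,-0.3,0,1.1,0],[1.4,-0.6,0,2.2,0],[2.1,-0.9,0,3.3,0],[2.8,-1,0,4.4,0],[2.95,-1,0,5.5,0]]'
python3 -m creep '[[0,0,0,1.1,0],[0,0,0,2.2,0],[0,0,0,3.3,0],[0,0,0,4.4,0],[0,0,0,5.3,0]]'
python3 -m creep '[[0,0,0,0,0],[0,0,0,0,0]]'
cat > look.py <<'E'
from h import *
import sys
s=status.observe();print(s["position"],s["tool_rot"],s["force"])
B=(.6733,.049,.059);d=np.array(s["position"][:2])-B[:2];c,sn=np.cos(B[2]),np.sin(B[2])
print("tcp in box mm",1e3*(c*d[0]+sn*d[1]),1e3*(-sn*d[0]+c*d[1]))
a=s["tool_rot"][2]
ims=[]
for n in P:
    I=grab_frame(n);t=s["position"]+np.array([np.cos(a)*.158,np.sin(a)*.158,-.0037])
    q=proj(n,[t])[0];x0=int(q[0])-35;y0=int(q[1])-35
    C=cv2.resize(I[y0:y0+70,x0:x0+70],None,fx=5.5,fy=5.5,interpolation=cv2.INTER_CUBIC)
    u=((q-[x0,y0]+.5)*5.5).astype(int);cv2.circle(C,tuple(int(v) for v in u),4,(0,0,255),1)
    for L in ([(-.075,-.075,.08),(-.075,.075,.08)],[(-.075,-.075,.066),(-.075,.075,.066)]):
        l=((proj(n,w(B,L))-[x0,y0]+.5)*5.5).astype(int);cv2.line(C,tuple(map(int,l[0])),tuple(map(int,l[1])),(0,255,0),1)
    ims.append(C)
cv2.imwrite(sys.argv[1],np.hstack(ims))
E
python3 look.py pics/l1.png
```

```text
clock: 13.48
position: [0.419, -0.0258, 0.0753]
tool_rot: [-3.141, 0.0, 0.806]
force: [-0.9, -0.1, -1.1]
grip_width: 0.0217
finger_force: 98.8
clock: 14.1
position: [0.4195, -0.0282, 0.0752]
tool_rot: [3.141, 0.001, 0.063]
force: [0.2, -0.3, -1.2]
grip_width: 0.0217
finger_force: 98.8
clock: 14.35
position: [0.4195, -0.0282, 0.0753]
tool_rot: [3.142, 0.0, 0.07]
force: [-0.8, -1.1, -0.4]
grip_width: 0.0212
finger_force: 98.8
[ 0.41953855 -0.02820274  0.0753346 ] [3.14157129e+00 4.03025383e-04 7.04201252e-02] [-0.77630639 -1.12952634 -0.4332901 ]
tcp in box mm -257.8722301118101 -62.10516442251003
```

View pics/l1.png

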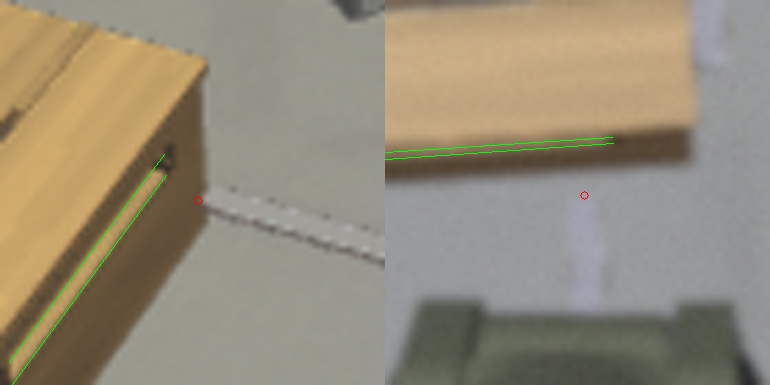

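The blade tip (scene crop ~(206,197)) agrees with the predicted mark to about 2 mm, facing the slot's right part. I trim height and yaw and insert.

```bash
python3 -m creep '[[0,0,-0.025,0.08,0],[0.2,0,-0.025,0.08,0],[0.4,0,-0.025,0.08,0],[0.5,0,-0.025,0.08,0],[0.5,0,-0.025,0.08,0]]'
python3 -m creep '[[0.1,0,0,0,0],[0.2,0,0,0,0],[0.3,0,0,0,0],[0.4,0,0,0,0],[0.4,0,0,0,0]]'
python3 look.py pics/l2.png
```

```text
clock: 15.08
position: [0.4499, -0.0262, 0.0769]
tool_rot: [3.142, -0.0, 0.056]
force: [0.6, 0.2, -1.3]
grip_width: 0.0215
finger_force: 98.8
clock: 15.7
position: [0.4739, -0.0249, 0.077]
tool_rot: [-3.142, -0.0, 0.056]
force: [0.0, 0.9, -0.8]
grip_width: 0.0212
finger_force: 98.8
[ 0.47394115 -0.02489391  0.0769552 ] [-3.14158310e+00 -2.30985099e-04  5.59941244e-02] [ 0.01748847  0.85037206 -0.80426045]
tcp in box mm -203.3691734752848 -62.00998215405684
```

View pics/l2.png

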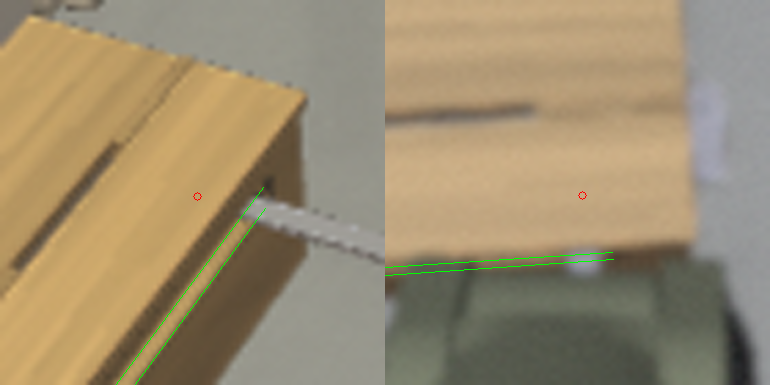

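The blade is in the slot (scene crop ~(255,207)), with no contact force. Now I creep in until it touches the back.

```bash
for i in 1; do python3 -m creep '[[0.05,0,0,0,0],[0.07,0,0,0,0],[0.07,0,0,0,0]]'
python3 -m creep '[[0.03,0,0,0,0],[0.03,0,0,0,0]]'
python3 -m creep '[[0.03,0,0,0,0],[0.03,0,0,0,0]]'
python3 -m creep '[[0.03,0,0,0,0],[0.03,0,0,0,0]]'; done | grep -E "pos|^force"
```

```text
position: [0.4778, -0.0247, 0.077]
force: [0.3, 0.9, -0.2]
position: [0.4797, -0.0246, 0.077]
force: [0.1, -0.4, -1.3]
position: [0.4815, -0.0245, 0.077]
force: [-0.2, -0.2, -1.2]
position: [0.4826, -0.0244, 0.0768]
force: [-3.8, -1.3, -1.1]
```

Contact with the flat back at TCP x ≈ 0.482. I press lightly and slide left, stopping if the press force falls away.

```bash
cat > chk.py <<'E'
from workcell import status
import sys
s=status.observe();f=s["force"];p=s["position"];print("x %.4f y %.4f F %.1f %.1f %.1f"%(p[0],p[1],*f))
sys.exit(0 if -20<f[0]<-2.2 and abs(f[1])<9 else 1)
E
python3 -m creep '[[0.015,0,0,0,0],[0.015,0,0,0,0]]' >o; python3 chk.py &&
python3 -m creep '[[0,-0.05,0,0,0],[0,-0.1,0,0,0],[0,-0.1,0,0,0]]' >o && python3 chk.py &&
python3 -m creep '[[0,-0.05,0,0,0],[0,-0.1,0,0,0],[0,-0.1,0,0,0]]' >o && python3 chk.py &&
python3 -m creep '[[0,-0.05,0,0,0],[0,-0.1,0,0,0],[0,-0.1,0,0,0]]' >o && python3 chk.py &&
python3 -m creep '[[0,-0.05,0,0,0],[0,-0.1,0,0,0],[0,-0.1,0,0,0]]' >o && python3 chk.py
```

```text
x 0.4827 y -0.0244 F -7.6 -0.2 -0.3
x 0.4824 y -0.0187 F -6.4 -1.6 -1.0
x 0.4820 y -0.0127 F -9.4 -2.3 -0.8
x 0.4817 y -0.0068 F -7.2 -3.2 -1.2
x 0.4814 y -0.0008 F -7.1 -2.7 -2.3
```

```bash
python3 -m creep '[[0,-0.05,0,0,0],[0,-0.1,0,0,0],[0,-0.1,0,0,0]]' >o && python3 chk.py &&
python3 -m creep '[[0,-0.05,0,0,0],[0,-0.1,0,0,0],[0,-0.1,0,0,0]]' >o && python3 chk.py &&
python3 -m creep '[[0,-0.05,0,0,0],[0,-0.1,0,0,0],[0,-0.1,0,0,0]]' >o && python3 chk.py &&
python3 -m creep '[[0,-0.05,0,0,0],[0,-0.1,0,0,0],[0,-0.1,0,0,0]]' >o && python3 chk.py &&
python3 -m creep '[[0,-0.05,0,0,0],[0,-0.1,0,0,0],[0,-0.1,0,0,0]]' >o && python3 chk.py &&
python3 -m creep '[[0,-0.05,0,0,0],[0,-0.1,0,0,0],[0,-0.1,0,0,0]]' >o && python3 chk.py
```

```text
x 0.4810 y 0.0052 F -7.9 -2.3 -1.5
x 0.4807 y 0.0112 F -7.5 -2.7 -0.6
x 0.4803 y 0.0172 F -7.6 -2.8 -1.6
x 0.4800 y 0.0232 F -7.6 -2.3 -1.6
x 0.4807 y 0.0299 F -4.7 1.8 -1.9
x 0.4811 y 0.0358 F 1.1 -0.2 -1.5
```

It dropped in at y ≈ 0.036. Pushing in towards the catch.

```bash
python3 -m creep '[[0,-0.02,0,0,0],[0.05,-0.02,0,0,0],[0.05,-0.02,0,0,0]]' >o; python3 chk.py
python3 -m creep '[[0.04,0,0,0,0],[0.07,0,0,0,0],[0.07,0,0,0,0]]' >o ; python3 chk.py
python3 -m creep '[[0.03,0,0,0,0],[0.05,0,0,0,0],[0.05,0,0,0,0]]' >o ; python3 chk.py
```

```text
x 0.4839 y 0.0369 F -0.9 -0.4 -1.0
x 0.4879 y 0.0371 F -0.0 -1.7 -1.1
x 0.4907 y 0.0374 F 0.6 0.8 -1.3
```

```bash
python3 -m creep '[[0.04,0,0,0,0],[0.06,0,0,0,0],[0.06,0,0,0,0]]' >o; python3 chk.py
python3 -m creep '[[0.03,0,0,0,0],[0.05,0,0,0,0],[0.05,0,0,0,0]]' >o ; python3 chk.py
python3 -m creep '[[0.03,0,0,0,0],[0.03,0,0,0,0],[0.03,0,0,0,0]]' >o ; python3 chk.py
python3 -c "
from h import *
I=grab_frame('scene');cv2.imwrite('pics/p1.png',cv2.resize(I[120:300,140:380],None,fx=2.5,fy=2.5))"
```

```text
x 0.4941 y 0.0375 F -3.8 -0.2 -0.8
x 0.4972 y 0.0377 F -5.3 -0.9 -0.5
x 0.4988 y 0.0378 F -5.0 -0.8 -1.0
```

View pics/p1.png

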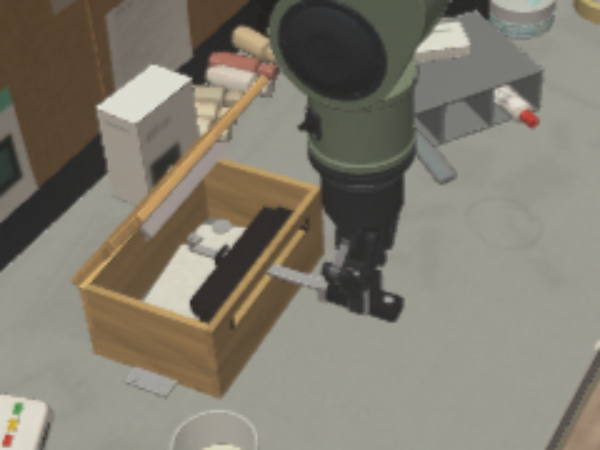

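The lid is springing up, visible open at (170,190). I withdraw, turn the key parallel to the front and lay it down.

```bash
python3 -m creep '[[-0.2,0,0,0,0],[-0.5,0,0,0,0],[-0.8,0,0,0,0],[-1.1,0,0,0,0],[-1.25,0,0,0,0]]' | grep -E "pos|^force"
python3 -m creep '[[0,0,0,-1.2,0],[0,0,0,-2.4,0],[0,0,0,-3.6,0],[0,0,0,-4.8,0],[0,0,0,-6,0]]' | grep -E "pos|rot"
python3 -m creep '[[0,0,0,-1.2,0],[0,0,0,-2.4,0],[0,0,0,-3.6,0],[0,0,0,-4.8,0],[0,0,0,-4.8,0]]' | grep -E "pos|rot"
python3 -m creep '[[-0.5,0.3,0,0,0],[-1,0.6,0,0,0],[-1,0.6,0.5,0,0],[-1,0.6,0.9,0,0],[-1,0.6,0.9,0,0]]'
```

```text
position: [0.4238, 0.0336, 0.0773]
force: [0.7, -0.7, -0.8]
position: [0.4248, 0.0337, 0.0772]
tool_rot: [3.141, -0.001, 0.899]
position: [0.4246, 0.0335, 0.0771]
tool_rot: [3.141, -0.001, 1.563]
clock: 25.72
position: [0.4592, -0.0265, 0.022]
tool_rot: [-3.139, 0.0, 1.561]
force: [-0.2, -0.1, -0.0]
grip_width: 0.0215
finger_force: 98.8
```

```bash
python3 -m creep '[[0,0,0.08,0,0],[0,0,0.12,0,0],[0,0,0.15,0,0],[0,0,0.15,0,0]]' | grep -E "pos|^force"
python3 -m creep '[[0,0,0,0,0.2],[0,0,0,0,0.35],[0,0,0,0,0.5],[0,0,0,0,0.5],[0,0,0,0,0.5]]' 20| grep -E "pos|^force|wid"
python3 -m creep '[[0,0,-0.4,0,0.5],[0,0,-1.2,0,0.5],[0,0,-2.2,0,0.5],[0,0,-3,0,0.5],[0,0,-3,0,0.5]]' | grep -E "pos"
python3 -m creep '[[-0.9,0,0,0,0.5],[-1.8,0,0,0,0.5],[-2.7,0,0,0,0.5],[-3.3,0,0,0,0.5],[-3.3,0,0,0,0.5]]' | grep -E "pos"
python3 key.py .46 .035 -1.57
python3 -c "
from h import *
a=cv2.resize(grab_frame('scene')[100:350,100:430],(528,400));b=grab_frame('top')[130:330,180:300]
cv2.imwrite('pics/f.png',np.hstack([a,cv2.resize(b,(240,400))]));print(status.observe()['clock'])"
```

```text
position: [0.46, -0.0266, 0.0142]
force: [0.4, -0.1, -1.0]
position: [0.4599, -0.0266, 0.014]
force: [-0.1, 0.3, -0.1]
grip_width: 0.0428
position: [0.4613, -0.0268, 0.1971]
position: [0.4575, -0.227, 0.1929]
scene [(0.68, array([0.497, 0.556, 0.565, 0.684]), 485)]
top [(0.56, array([0.364, 0.629, 0.498, 0.661]), 544)]
scene (array([ 0.45849285,  0.02981507, -1.56211449]), np.float64(0.18682032823562622))
top (array([ 0.45711016,  0.03356756, -1.57761265]), np.float64(0.07300907373428345))
both (array([ 0.45705579,  0.03146065, -1.57602407]), np.float64(0.2839134931564331))
28.4
```

View pics/f.png

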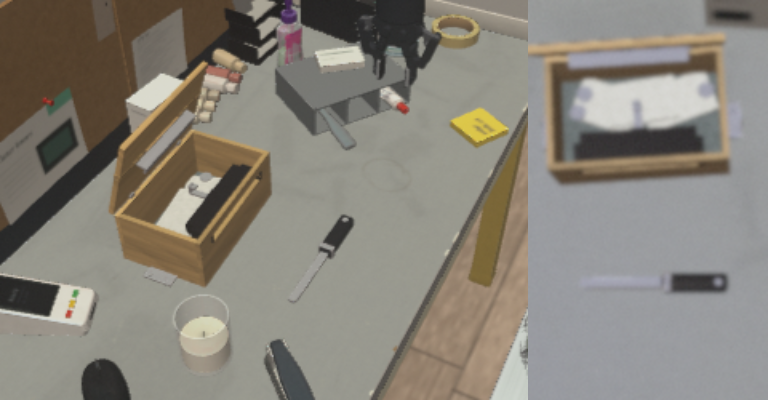

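The lid is open at (150,140), the key lies flat in front of the box at (322,258), everything else is in place, and the gripper is clear.

```bash
python3 -c "
from workcell import bot
print(bot.job_done())"
```

```text
the job is handed in; nothing more can be done
None
```

The tip box is open and the release key lies flat on the worktop in front of it. The brush, tube, cards and other things look undisturbed in the final pictures, and I handed the job in at about 28 s of the 72 s allowed.

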